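Open a combination lock of lost number by feel

TASK

The number of this combination lock is lost, so open it by feel. By its grip plate slide the tray, with the lock standing in it, fully home into the slotted holder; then turn the dial slowly clockwise (seen from above) until it clicks into its notch, where the shackle springs up a little, and pull the shackle straight up, open to its stop. Then go on up, with the tray left home in the holder, and finish while still holding the opened lock by its shackle, upright and still, about 15 cm above the table; leave the parts lying around where they are.

Things in the scene. Friction and masses are not known exactly. Their poses are not given: they have to be found in the camera images.
- holder: Dark steel slotted holder, fixed: two rails along x, 12 mm high, 144 mm apart, lips 8 mm inward at 8 to 12 mm height, stop bar 16 mm high. Origin on the table, x into the slot, z up. A tray fully home has its origin and axes here. Slot from 35 mm before the origin (mouth flared to 168 mm, 61 mm before it) to the stop 50 mm past it.
- tray: Bright steel carrier tray, flat plate 100 (x) x 140 (y) x 4 mm, 0.5 kg, slides on the table; origin at the centre of its underside, x toward the edge that enters the holder. A frame of bars, up to 13 mm high, centred 20 mm ahead (+x) of the origin, keeps the lock with 2 mm play. Starts before the mouth, offset and turned up to 0.3 rad.
- tray_grip (a point): Grip point of the tray's upright dark steel grip plate, 22 (x) x 12 (y) mm, top 59 mm above the table; pinch across the 12 mm (tray's y). The point is on its centre line, 45 mm above the table, 35 mm behind (-x) the tray's origin. 22 mm of room between plate and lock.
- lock: Bright steel combination lock, block 44 (x) x 110 (y) x 32 mm, about 0.5 kg, standing loose in the tray's frame, axes as the tray's. Origin at the centre of its underside (4 mm above the table in the tray). On top: the dial 30 mm to +y, the shackle 30 mm to -y. It hangs almost level from the shackle.
- dial_grip (a point): Point on the axis of the lock's black fluted dial, 52 mm above the lock's underside. Dial 37 mm across, 34 to 62 mm above the underside; grasp across from above in any direction. Light friction, 0.05 N m. Its notch, 0.18 rad wide, is 0.6 to 2.4 rad clockwise (negative about z) of the start; regrasp if the wrist runs out. In the notch it stops: do not force it.
- shackle_bow: Steel shackle: U of 8 mm round bar standing in the lock's y-z plane, legs 26 mm apart, crossbar along the lock's y. Its frame is the lock's frame while shut and rises with the shackle.
- shackle_top (a point): Middle of the shackle's crossbar, on the bar's centre line, 58 mm above the lock's underside while shut; pinch the bar here across the lock's x; 22 mm open below the bar.
- lock_shackle (a joint): How far the shackle stands out, m: 0 shut (1 mm of play). When the dial reaches its notch a spring kicks it to about 0.008; from there pull it slowly, 1 to 2 N, to its stop at 0.022. It stays where it is left. Pulled before the notch is found, it only lifts the locked lock.
- ring_wheel: Dark toothed ring, 85 mm across, 19 mm high, flat on the table beside the holder. Origin at the middle of its underside. A bystander: leave it alone.
- paste_tin: White tin, 67 mm across, 43 mm high, right of the tray. Origin at the middle of its underside. A bystander: leave it alone.
- shift_link: Grey steel link, 78 x 19 x 11 mm, left of the holder. Origin at the middle of its underside. A bystander: leave it alone.
- castle_nut: Hexagon nut, 24 mm across flats, 12 mm high, behind the holder. Origin at the middle of its underside. A bystander: leave it alone.
- bolt: Short flanged bolt, 21 mm long, 17 mm head, behind the holder. Origin at the middle of its underside. A bystander: leave it alone.

How it is judged:
By the outcome, as a careful person would: the job done as asked, in the order asked, and still so for the second after the job is handed in, while the arm keeps its last pose, push and grip.
It also fails if it takes over 72 s, if anything falls off the work surface, if the arm or the gripper's body presses on something with over 40 N, if the wrist force passes 120 N, or if a joint passes its speed limit or range.

ROBOT

A 6-joint arm with a two-finger parallel gripper is mounted at the origin on a cart in front of the work surface, level with it; the furniture and walls round the work are solid. World frame = base frame: x ahead of the robot, y to its left, z up, the work surface at z = 0. Lengths are in m, angles in rad, forces in N, time in s.
With the tool pointing down it reaches from about 0.25 to 0.775 m from the base axis. Payload 4 kg.
Tool frame: the origin (TCP) lies midway between the tips of the shut fingers; the grasp point (between the pads) lies 19 mm behind it; z points along the fingers, y is the line along which they close (so a half turn about z gives the same grasp; the last joint's range is limited). The gripper opens to 85 mm and grips with 20 to 120 N. Pads are 22 mm wide; open, the fingers measure 114 mm over their backs; the gripper's body (76 mm by 85 mm) begins 54 mm behind the grasp point. The pads swing forward as they close: fully open they stand 13 mm farther back than shut.
Start: joints at [-1.385, 0.087, 1.371, -0, 1.684, -0.103], TCP at [0.157, -0.527, 0.231] pointing down, gripper open.
Joint ranges: [-3.1, 3.1], [-0.76, 2.03], [0.27, 2.55], [-1.08, 4.22], [0.17, 2.65], [-2.57, 2.57]. Speed limits (rad/s): [2.79, 2.79, 3.14, 3.14, 3.14, 3.14].

INTERFACE

Orientations are given as [roll, pitch, yaw] about the fixed x, y, z axes, in that order (R = Rz(yaw) Ry(pitch) Rx(roll)).
In Python, from workcell import r gives the robot as it stands. The module is installed in compiled form; this text tells all that it offers.
- The arm moves only by the tool arm_command, never from a script. Its argument "rows" is a list that holds one entry, the list of rows, each a list of 7 numbers: the turn, a rotation vector about the tool's x, y, z in degrees, then the shift along the tool's x, y, z in cm, then the opening, from 0 (shut) to 1 (fully open). A call has 1 to 5 rows; each row shifts and turns the commanded pose from where the row before left it, along the tool's axes as they then stand; what a row does not reach is not made up. A row lasts 1/8 s, in which the tool goes at most 62.5 mm and 10.7 degrees, less where a joint would pass 70% of its speed; a pose out of reach is approached as far as the arm can. A call is refused whole if a number of a shift passes 6.25 or a number of a turn 10.7, either way. A call with a gripper value outside its range is refused whole. The fingers move at their own pace and stop on an object; "newtons" is the grip in N (left out, the last holds). Time passes only in rows, so rows that do not move let the fingers close. It gives the time, the measured TCP pose, the force, the opening and the grip force at its end, in the units of the state.
- r.state(): the state, without advancing time (a new reading comes with each control period).
- r.capture(name): name is "side" or "top" or "wrist"; returns a dict with "image" (420x560x3 uint8, blue, green, red), "camera_matrix" (3x3 intrinsics, pixels), "position" and "rotation" of the camera in the world; the wrist camera has in their place "mount" (4x4, takes a point from camera to tool coordinates, whose origin is the TCP and whose axes are the flange's). Camera axes: x right, y down, z forward; pixel columns grow to the right and rows downward; lengths in m; the calibration is good to about 2 mm. The wrist camera is an equidistant fisheye: a pixel r from the principal point sees the ray r / f radians off the axis. A picture is of the moment at which its call begins: read the wrist's pose just before it. There is no depth.
- r.sign_off(): hands the job in; it is judged then, once.
Trained networks look in a picture, given as the dict that the camera call returned (one of the last four; its "shot" number tells which), for a name from the list of things; names that differ only in an ending like _2 or _b are one class to them, and where a whole thing is asked for, a point or a joint stands for the part that bears it (a point fixed in the world has none). Each returns a list of dicts, best first, with "score" (0 to 1); they miss things now and then, are a little off and sometimes report something else, mostly with a low value. They report only what shows in the picture. A call takes as long as a camera call.
- r.spot_in(picture, name): "point" ([x, y, z] in m, in the coordinates of the camera as it stood for that picture, good to about 4 mm: the middle of the surface that is visible of it).
- r.masks_of(picture, name): "pixels" (420x560 bool, what is visible of it).
The state is a dict: "clock": time; "joint_positions": joint angles; "qvel": joint speeds; "joint_efforts": joint torques, N m; "tool_pos": TCP position; "eef_rot": TCP orientation; "contact_force": force on the tool from outside, world axes, zero at the start; "torque": the same for the moment, N m; "width": opening from 0.0 (shut) to 1.0 (fully open); "gripper_force": force on a finger pad.
Only numpy, scipy, OpenCV 4.12 (cv2) and the standard library are available. Lean on these libraries where they do the work, as an engineer would, in place of code of your own. Each camera call takes 0.05 s, during which the arm holds its last target. There are 200 camera calls.

## Working session

There is one attempt and no reset: what is moved stays moved. The work goes in short steps, Python scripts to look and compute and a tool call to move; the robot and the scene stay as the last step left them, time stands still between calls to the robot, and variables do not carry over. Pictures are saved under pics/ and viewed, at most 10 in all, crops included, and the job is handed in when it is done.

Besides the shell and the picture viewer there is one more tool, called after "Emit:" in YAML: its name, and indented under it one key for each argument. arm_command: Moves the arm, as the interface text tells. Its arguments: {"type":"object","properties":{"rows":{"type":"array","items":{"type":"array","items":{"type":"array","items":{"type":"number"}}}},"newtons":{"type":"number"}},"required":["rows"]}

```bash
mkdir -p pics; cat > h.py <<'E'
import numpy as np, cv2
from scipy.spatial.transform import Rotation as R
from workcell import r
def S(): return r.state()
def look(cam,names,save=None):
    s=S(); p=r.capture(cam)
    if cam=="wrist":
        T=np.eye(4);T[:3,:3]=R.from_euler('xyz',s['eef_rot']).as_matrix();T[:3,3]=s['tool_pos'];T=T@np.array(p['mount'])
    else:
        T=np.eye(4);T[:3,:3]=p['rotation'];T[:3,3]=p['position']
    if save: cv2.imwrite('pics/'+save,p['image'])
    for n in names:
        for d in r.spot_in(p,n)[:2]:
            w=T[:3,:3]@np.array(d['point'])+T[:3,3]
            print(cam,n,round(d['score'],2),w.round(4))
    return p,T
E
python3 - <<'E'
from h import *
s=S(); print({k:np.round(v,3) for k,v in s.items()})
N=['holder','tray','tray_grip','lock','dial_grip','shackle_bow','shackle_top','ring_wheel','paste_tin','shift_link','castle_nut','bolt']
for c in('top','side'):
    p,T=look(c,N,c+'0.png'); print(p['camera_matrix'],T.round(3))
E
```

```text
{'clock': np.float64(0.0), 'joint_positions': array([-1.385,  0.088,  1.372,  0.   ,  1.684, -0.103]), 'qvel': array([-0.   ,  0.001, -0.002,  0.   ,  0.001,  0.   ]), 'joint_efforts': array([ 1.0000e-03, -3.5186e+01, -3.1327e+01,  0.0000e+00,  1.1000e-02,
       -0.0000e+00]), 'tool_pos': array([ 0.157, -0.527,  0.23 ]), 'eef_rot': array([-3.139, -0.   ,  0.289]), 'contact_force': array([ 0.876, -0.465, -0.06 ]), 'torque': array([-0.007,  0.033,  0.029]), 'gripper_force': np.float64(0.0), 'width': np.float64(1.001)}
top holder 0.67 [-1.1945 -1.8374 -0.5833]
top tray 0.91 [-1.2613 -1.9042 -0.6501]
top tray_grip 0.81 [-1.2555 -1.8984 -0.6443]
top tray_grip 0.35 [-1.2001 -1.843  -0.5888]
top lock 0.56 [-1.2677 -1.9106 -0.6565]
top dial_grip 0.58 [-1.0933 -1.7362 -0.4821]
top shackle_bow 0.55 [-1.0929 -1.7358 -0.4816]
top shackle_bow 0.24 [-1.2589 -1.9018 -0.6477]
top shackle_top 0.46 [-1.2604 -1.9033 -0.6492]
top shackle_top 0.15 [-1.263  -1.9059 -0.6518]
top ring_wheel 0.81 [-1.6358 -2.2787 -1.0246]
top paste_tin 0.56 [-1.6438 -2.2867 -1.0326]
top shift_link 0.73 [-0.8954 -1.5383 -0.2
[... 552 characters left out ...]
 0.23 [ 0.5726 -0.9025  0.6119]
side shackle_bow 0.52 [ 0.4922 -0.9829  0.5315]
side shackle_top 0.47 [ 0.4845 -0.9906  0.5238]
side ring_wheel 0.75 [ 0.1728 -1.3023  0.2121]
side ring_wheel 0.24 [ 0.4074 -1.0677  0.4467]
side paste_tin 0.71 [ 0.2051 -1.27    0.2444]
side paste_tin 0.59 [ 0.403  -1.072   0.4423]
side shift_link 0.77 [ 0.2013 -1.2738  0.2406]
side castle_nut 0.68 [ 0.0349 -1.4402  0.0742]
side bolt 0.63 [ 0.1736 -1.3015  0.2129]
[[541.54017528   0.         281.20353455]
 [  0.         541.54017528 206.75429601]
 [  0.           0.           1.        ]] [[-2.073  0.024 -0.162  0.431]
 [-2.073  0.024 -0.162 -1.044]
 [-2.073  0.024 -0.162  0.471]
 [ 0.     0.     0.     1.   ]]
```

```bash
sed -i "s/T\[:3,:3\]=p\['rotation'\]/T[:3,:3]=R.from_euler('xyz',p['rotation']).as_matrix()/" h.py
python3 - <<'E'
from h import *
N=['holder','tray','tray_grip','lock','dial_grip','shackle_bow','shackle_top','ring_wheel','paste_tin','shift_link','castle_nut','bolt']
for c in('top','side'):
    p,T=look(c,N,c+'0.png'); print(T.round(3))
E
```

```text
top holder 0.86 [ 0.6136 -0.2926  0.0137]
top tray 0.7 [ 0.4039 -0.3219  0.0038]
top tray_grip 0.7 [ 0.4035 -0.3227  0.0064]
top tray_grip 0.37 [ 0.614  -0.2894  0.0104]
top lock 0.7 [ 0.4378 -0.33    0.0352]
top shackle_bow 0.39 [ 0.4772 -0.4698  0.0411]
top shackle_top 0.47 [ 0.443  -0.3612  0.0652]
top ring_wheel 0.75 [ 0.5824 -0.4469  0.012 ]
top ring_wheel 0.68 [ 0.6156 -0.2899  0.0127]
top paste_tin 0.82 [ 0.4766 -0.472   0.0398]
top castle_nut 0.41 [ 0.6728 -0.2526  0.0114]
[[-0.06  -0.973  0.223  0.345]
 [-0.998  0.058 -0.013 -0.298]
 [-0.001 -0.224 -0.975  0.956]
 [ 0.     0.     0.     1.   ]]
side holder 0.63 [ 0.6036 -0.3566  0.0069]
side tray 0.83 [ 0.4038 -0.3429  0.0048]
side tray_grip 0.78 [ 0.4026 -0.3475  0.0023]
side tray_grip 0.64 [ 0.45   -0.3115  0.0567]
side lock 0.91 [ 0.4464 -0.3446  0.038 ]
side dial_grip 0.97 [ 0.4468 -0.3119  0.0561]
side shackle_bow 0.49 [ 0.439  -0.3693  0.058 ]
side shackle_bow 0.45 [ 0.4463 -0.3106  0.057 ]
side shackle_top 0.5 [ 0.4431 -0.3744  0.0558]
side ring_wheel 0.86 [ 0.5835 -0.4645  0.0183]
side paste_tin 0.75 [ 0.4739 -0.4916  0.0407]
side shift_link 0.64 [ 0.4018 -0.3451  0.0034]
side shift_link 0.57 [ 0.5962 -0.1924  0.0096]
side castle_nut 0.42 [ 0.667  -0.2695  0.0048]
side bolt 0.73 [ 0.5827 -0.4658  0.0164]
side bolt 0.44 [ 0.444  -0.3683  0.0578]
[[ 0.987 -0.098  0.13   0.431]
 [-0.161 -0.472  0.867 -1.044]
 [-0.024 -0.876 -0.481  0.471]
 [ 0.     0.     0.     1.   ]]
```

View pics/top0.png

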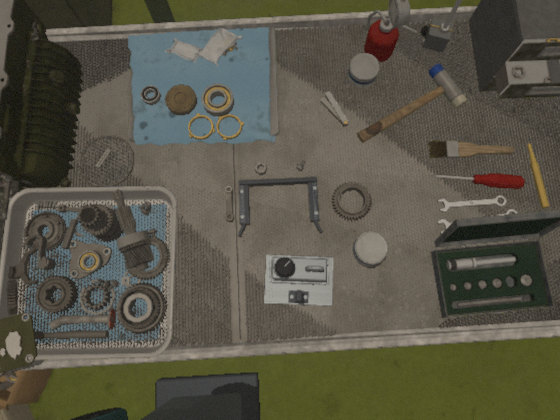

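View pics/side0.png

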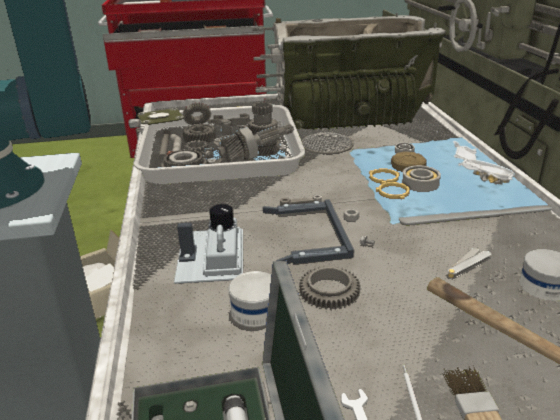

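```bash
python3 - <<'E'
import cv2
a=cv2.imread('pics/top0.png')[165:315,220:345]
cv2.imwrite('pics/c1.png',cv2.resize(a,None,fx=4,fy=4,interpolation=cv2.INTER_CUBIC))
E
```

```text
(no output)
```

View pics/c1.png

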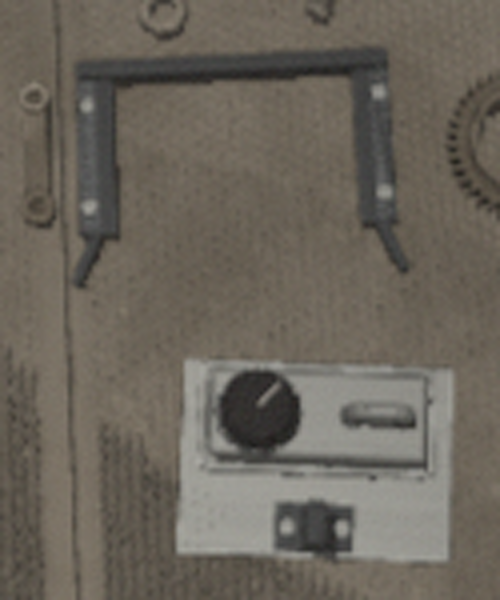

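```bash
python3 - <<'E'
from h import *
p=r.capture('top');K=p['camera_matrix'];Rm=R.from_euler('xyz',p['rotation']).as_matrix();c=np.array(p['position'])
def W(x,y,z):
    u=220+(x+.5)/4-.5;v=165+(y+.5)/4-.5
    d=Rm@np.linalg.inv(K)@[u,v,1]; return c+d*(z-c[2])/d[2]
def P(*l):
    for x,y,z in l: print((x,y,z),W(x,y,z).round(4))
print('tray');P((187,359,.004),(453,369,.004),(448,561,.004),(177,553,.004))
t=np.mean([W(187,359,.004),W(453,369,.004),W(448,561,.004),W(177,553,.004)],0);print(t)
for a,b in(((448,561),(453,369)),((177,553),(187,359)),):
    e=W(*b,.004)-W(*a,.004);print('yaw',np.arctan2(e[1],e[0]))
for a,b in(((453,369),(187,359)),((448,561),(177,553))):
    e=W(*b,.004)-W(*a,.004);print('yaw',np.arctan2(-e[0],e[1]),np.linalg.norm(e))
print('holder');P((78,63,.016),(386,48,.016),(87,105,.012),(90,207,.012),(379,92,.012),(386,191,.012),(117,238,.012),(363,222,.012),(117,85,.012),(355,72,.012),(115,82,.004),(355,70,.004),(260,410,.066),(380,408,.066),(317,515,.059))
for a,b,z in(((386,48),(78,63),.016),((379,92),(87,105),.012),((386,191),(90,207),.012)):
    e=W(*b,z)-W(*a,z);print('yaw',np.arctan2(-e[0],e[1]))
for a,b,z in(((90,207),(87,105),.012),((386,191),(379,92),.012)):
    e=W(*b,z)-W(*a,z);print('yaw',np.arctan2(e[1],e[0]))
E
```

```text
tray
(187, 359, 0.004) [ 0.4812 -0.2627  0.004 ]
(453, 369, 0.004) [ 0.4677 -0.4009  0.004 ]
(448, 561, 0.004) [ 0.3699 -0.3903  0.004 ]
(177, 553, 0.004) [ 0.3821 -0.2527  0.004 ]
[ 0.42525448 -0.3266302   0.004     ]
yaw -0.10797964468996181
yaw -0.10088819558763198
yaw -0.09753899352607903 0.1388189003500358
yaw -0.0886636642440625 0.1381307815298545
holder
(78, 63, 0.016) [ 0.6421 -0.2129  0.016 ]
(386, 48, 0.016) [ 0.6406 -0.3779  0.016 ]
(87, 105, 0.012) [ 0.6197 -0.2165  0.012 ]
(90, 207, 0.012) [ 0.5637 -0.2159  0.012 ]
(379, 92, 0.012) [ 0.6175 -0.3727  0.012 ]
(386, 191, 0.012) [ 0.563  -0.3724  0.012 ]
(117, 238, 0.012) [ 0.5462 -0.2295  0.012 ]
(363, 222, 0.012) [ 0.547  -0.3591  0.012 ]
(117, 85, 0.012) [ 0.6298 -0.2329  0.012 ]
(355, 72, 0.012) [ 0.6294 -0.3607  0.012 ]
(115, 82, 0.004) [ 0.634  -0.2314  0.004 ]
(355, 70, 0.004) [ 0.633  -0.3613  0.004 ]
(260, 410, 0.066) [ 0.4454 -0.2991  0.066 ]
(380, 408, 0.066) [ 0.4429 -0.3573  0.066 ]
(317, 515, 0.059) [ 0.394  -0.3236  0.059 ]
yaw -0.009013329000543498
yaw -0.013608596739849288
yaw -0.004385049223758128
yaw -0.009205027710399823
yaw -0.005167618546032685
```

Emit:
arm_command:
  rows:
    - [[0,0,7.43,0,0,0,1],[0,0,7.43,0,0,0,1],[0,0,7.43,0,0,0,1],[0,0,0,3.54,-3.77,0,1],[0,0,0,3.54,-3.77,0,1]]
  newtons: 40

```text
clock: 3.28
tool_pos: [0.2351, -0.4588, 0.2312]
eef_rot: [-3.142, -0.0, -0.102]
contact_force: [0.6, -0.2, 0.1]
width: 1.002
gripper_force: 0.0
```

Emit:
arm_command:
  rows:
    - [[0,0,0,3.54,-3.77,2,1],[0,0,0,3.54,-3.77,2,1],[0,0,0,3.54,-3.77,2,1],[0,0,0,3.54,-3.77,2,1],[0,0,0,0,0,0,1]]

```text
clock: 3.9
tool_pos: [0.3918, -0.3201, 0.1492]
eef_rot: [-3.138, 0.003, -0.095]
contact_force: [-0.5, -1.6, 0.1]
width: 1.001
gripper_force: 0.0
```

```bash
python3 - <<'E'
from h import *
s=S();print(s['clock'],s['tool_pos'],s['eef_rot'],s['contact_force'])
p,T=look('wrist',['tray_grip','tray','lock','dial_grip','shackle_top'],'w1.png');print(p['camera_matrix'],T.round(3))
E
```

```text
3.9 [ 0.39182928 -0.32007722  0.14920806] [-3.13822276e+00  2.63137296e-03 -9.45568241e-02] [-0.53875631 -1.57187057  0.10428388]
wrist tray_grip 0.65 [ 0.4023 -0.3221  0.0039]
wrist tray 0.81 [ 0.4019 -0.3228  0.0077]
wrist lock 0.94 [ 0.4438 -0.3284  0.0353]
wrist lock 0.26 [ 0.4397 -0.3562  0.0645]
wrist dial_grip 0.74 [ 0.4452 -0.298   0.0651]
wrist shackle_top 0.79 [ 0.4447 -0.3535  0.0668]
[[325.1922621    0.         284.363656  ]
 [  0.         325.1922621  204.20239388]
 [  0.           0.           1.        ]] [[-0.095 -0.947 -0.308  0.47 ]
 [-0.995  0.089  0.033 -0.328]
 [-0.004  0.31  -0.951  0.292]
 [ 0.     0.     0.     1.   ]]
```

View pics/w1.png

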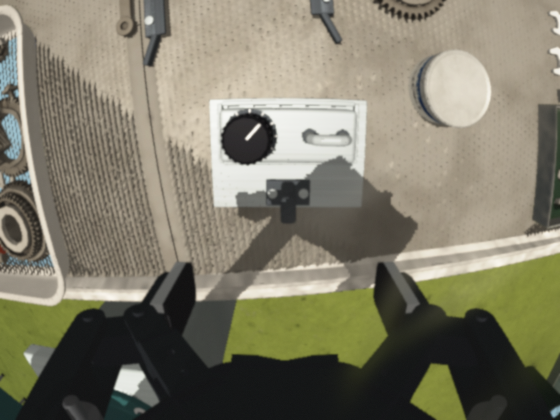

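```bash
cat >> h.py <<'E'
def wray(T,u,v,z,f=325.19,cx=284.36,cy=204.2):
    d=np.array([u-cx,v-cy]);n=np.linalg.norm(d);a=n/f
    q=T[:3,:3]@np.array([*(d/max(n,1e-9)*np.sin(a)),np.cos(a)]);return T[:3,3]+q*(z-T[2,3])/q[2]
E
python3 - <<'E'
from h import *
s=S();T=np.eye(4);T[:3,:3]=R.from_euler('xyz',s['eef_rot']).as_matrix();T[:3,3]=s['tool_pos']
p=r.capture('wrist');T=T@np.array(p['mount'])
for a in((281,222,.059),(296,222,.059),(288.5,222,.059),(210,101,.004),(366,101,.004),(216,206,.004),(361,206,.004),(248,138,.066),(327,135,.066)): print(a,wray(T,*a).round(4))
g=cv2.resize(p['image'][170:240,240:340],None,fx=5,fy=5);cv2.imwrite('pics/c2.png',g)
E
```

```text
(281, 222, 0.059) [ 0.3778 -0.3211  0.059 ]
(296, 222, 0.059) [ 0.3766 -0.3327  0.059 ]
(288.5, 222, 0.059) [ 0.3772 -0.3269  0.059 ]
(210, 101, 0.004) [ 0.4777 -0.2672  0.004 ]
(366, 101, 0.004) [ 0.4637 -0.4064  0.004 ]
(216, 206, 0.004) [ 0.3793 -0.2583  0.004 ]
(361, 206, 0.004) [ 0.365  -0.3964  0.004 ]
(248, 138, 0.066) [ 0.4457 -0.3049  0.066 ]
(327, 135, 0.066) [ 0.4422 -0.3607  0.066 ]
```

View pics/c2.png

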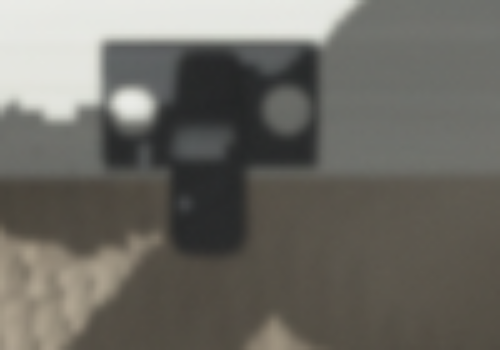

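Emit:
arm_command:
  rows:
    - [[0,0,0,-0.3,0.3,3.5,1],[0,0,0,0,0,4,1],[0,0,0,0,0,3.5,1],[0,0,0,0,0,1.3,1],[0,0,0,0,0,0,0.3]]

```text
clock: 4.88
tool_pos: [0.3869, -0.3264, 0.0281]
eef_rot: [-3.141, 0.001, -0.101]
contact_force: [0.6, 0.4, 0.2]
width: 0.818
gripper_force: 0.0
```

Emit:
arm_command:
  rows:
    - [[0,0,0,0,0,0,0],[0,0,0,0,0,0,0],[0,0,0,0,0,0,0],[0,0,0,0,0,0,0],[0,0,0,0,0,0,0]]

```text
clock: 5.5
tool_pos: [0.3882, -0.3246, 0.0297]
eef_rot: [-3.139, -0.001, -0.099]
contact_force: [-0.2, 5.9, 6.0]
width: 0.135
gripper_force: 38.9
```

```bash
python3 - <<'E'
from h import *
s=S();print({k:np.round(s[k],4) for k in('clock','tool_pos','eef_rot','contact_force','torque','width','gripper_force')})
p,T=look('side',['tray_grip','dial_grip'],'s1.png')
cv2.imwrite('pics/s1c.png',cv2.resize(p['image'][150:330,150:400],(750,540)))
E
```

```text
{'clock': np.float64(5.5), 'tool_pos': array([ 0.3882, -0.3246,  0.0297]), 'eef_rot': array([-3.1391e+00, -1.3000e-03, -9.8700e-02]), 'contact_force': array([-0.2363,  5.9389,  6.0044]), 'torque': array([ 0.8523, -0.0295,  0.3906]), 'width': np.float64(0.1349), 'gripper_force': np.float64(38.8657)}
side tray_grip 0.66 [ 0.405  -0.3578  0.0041]
side dial_grip 0.83 [ 0.4474 -0.3164  0.0527]
```

View pics/s1c.png

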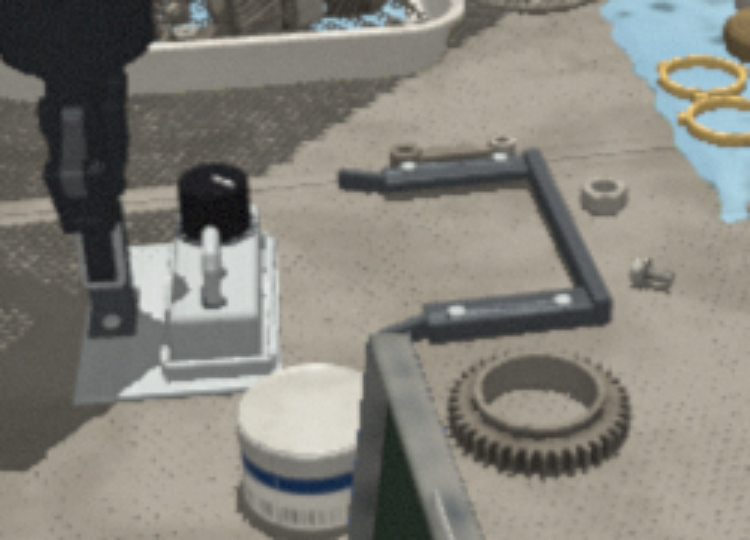

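Emit:
arm_command:
  rows:
    - [[0,0,-1.3,0.56,-0.78,0,0],[0,0,-1.3,0.56,-0.78,0,0],[0,0,-1.3,0.56,-0.78,0,0],[0,0,-1.3,0.56,-0.78,0,0],[0,0,0,0,0,0,0]]

```text
clock: 6.28
tool_pos: [0.4125, -0.2979, 0.0297]
eef_rot: [3.138, -0.002, -0.009]
contact_force: [-1.3, -3.9, 3.3]
width: 0.137
gripper_force: 39.7
```

```bash
python3 - <<'E'
from h import *
s=S();print({k:np.round(s[k],4) for k in('clock','tool_pos','eef_rot','contact_force','torque','width','gripper_force')})
p,T=look('wrist',['holder'],'w2.png');np.save('T2.npy',T)
E
```

```text
{'clock': np.float64(6.275), 'tool_pos': array([ 0.4125, -0.2979,  0.0297]), 'eef_rot': array([ 3.1382e+00, -1.7000e-03, -9.1000e-03]), 'contact_force': array([-1.3147, -3.9442,  3.2769]), 'torque': array([-0.1876,  0.1267,  0.0243]), 'width': np.float64(0.1368), 'gripper_force': np.float64(39.704)}
wrist holder 0.84 [ 0.5344 -0.2258  0.0142]
wrist holder 0.18 [ 0.4682 -0.3287  0.0668]
```

View pics/w2.png

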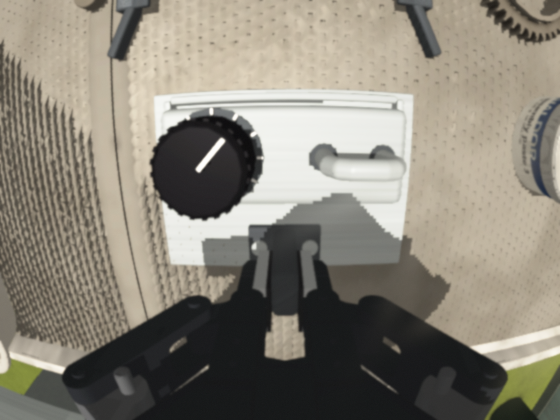

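```bash
python3 - <<'E'
from h import *
T=np.load('T2.npy')
for a in((154,96,.004),(413,95,.004),(110,55,.012),(124,58,.012),(424,56,.012),(439,51,.012),(119,10,.012),(147,12,.012),(396,8,.012),(426,4,.012)): print(a,wray(T,*a).round(4))
E
```

```text
(154, 96, 0.004) [ 0.4977 -0.229   0.004 ]
(413, 95, 0.004) [ 0.4969 -0.3679  0.004 ]
(110, 55, 0.012) [ 0.5228 -0.2065  0.012 ]
(124, 58, 0.012) [ 0.5197 -0.2153  0.012 ]
(424, 56, 0.012) [ 0.5178 -0.3708  0.012 ]
(439, 51, 0.012) [ 0.5216 -0.3797  0.012 ]
(119, 10, 0.012) [ 0.5476 -0.2117  0.012 ]
(147, 12, 0.012) [ 0.5432 -0.2287  0.012 ]
(396, 8, 0.012) [ 0.5422 -0.3557  0.012 ]
(426, 4, 0.012) [ 0.547  -0.3729  0.012 ]
```

Emit:
arm_command:
  rows:
    - [[0,0,0,0.6,-0.3,0,0],[0,0,0,0.8,-0.3,0,0],[0,0,0,1.0,0,0,0],[0,0,0,1.0,0,0,0],[0,0,0,0.6,0,0,0]]

```text
clock: 7.0
tool_pos: [0.4479, -0.2912, 0.0296]
eef_rot: [-3.141, 0.009, -0.01]
contact_force: [-16.1, 0.2, 15.7]
width: 0.135
gripper_force: 41.6
```

Emit:
arm_command:
  rows:
    - [[0,0,0,0.8,0,0,0],[0,0,0,0.8,0,0,0],[0,0,0,0.8,0,0,0],[0,0,0,0.8,0,0,0],[0,0,0,0,0,0,0]]

```text
clock: 7.62
tool_pos: [0.4812, -0.2914, 0.0296]
eef_rot: [-3.141, 0.006, -0.01]
contact_force: [-10.4, -0.4, 11.9]
width: 0.13
gripper_force: 41.0
```

Emit:
arm_command:
  rows:
    - [[0,0,0,0.4,0,-0.15,0],[0,0,0,0.8,0,0,0],[0,0,0,0.8,0,0,0],[0,0,0,0.8,0,0,0],[0,0,0,0,0,0,0]]

```text
clock: 8.25
tool_pos: [0.5095, -0.291, 0.0297]
eef_rot: [-3.14, 0.006, -0.01]
contact_force: [-7.0, 0.9, 5.9]
width: 0.136
gripper_force: 40.1
```

```bash
python3 - <<'E'
from h import *
s=S();print({k:np.round(s[k],4) for k in('clock','tool_pos','eef_rot','contact_force','torque','width','gripper_force')})
p,T=look('top',['holder','tray'],'t2.png')
cv2.imwrite('pics/t2c.png',cv2.resize(p['image'][165:290,220:345],None,fx=4,fy=4,interpolation=cv2.INTER_CUBIC))
E
```

```text
{'clock': np.float64(8.25), 'tool_pos': array([ 0.5095, -0.291 ,  0.0297]), 'eef_rot': array([-3.14  ,  0.0056, -0.0099]), 'contact_force': array([-7.0379,  0.9459,  5.9057]), 'torque': array([-0.0872,  0.9762, -0.0022]), 'width': np.float64(0.1357), 'gripper_force': np.float64(40.1484)}
top tray 0.89 [ 0.5075 -0.2577  0.0055]
```

View pics/t2c.png

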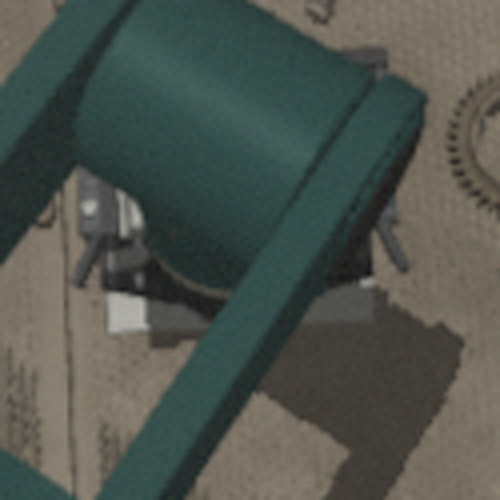

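Emit:
arm_command:
  rows:
    - [[0,0,0,0.7,0,0,0],[0,0,0,0.7,0,0,0],[0,0,0,0.7,0,0,0],[0,0,0,0.7,0,0,0],[0,0,0,0.3,0,0,0]]

```text
clock: 9.02
tool_pos: [0.5391, -0.2913, 0.0297]
eef_rot: [-3.14, 0.009, -0.01]
contact_force: [-12.0, 0.5, 8.2]
width: 0.131
gripper_force: 40.5
```

Emit:
arm_command:
  rows:
    - [[0,0,0,0.2,0,0,0],[0,0,0,0.2,0,0,0],[0,0,0,0.2,0,0,0],[0,0,0,0,0,0,0],[0,0,0,0,0,0,0]]

```text
clock: 9.65
tool_pos: [0.5452, -0.2914, 0.0297]
eef_rot: [-3.14, 0.008, -0.01]
contact_force: [-10.8, 0.8, 7.5]
width: 0.131
gripper_force: 40.4
```

Not at the stop yet; continue slowly.

Emit:
arm_command:
  rows:
    - [[0,0,0,0.15,0,0,0],[0,0,0,0.15,0,0,0],[0,0,0,0.15,0,0,0],[0,0,0,0,0,0,0],[0,0,0,0,0,0,0]]

```text
clock: 10.28
tool_pos: [0.5457, -0.2912, 0.0296]
eef_rot: [-3.138, 0.017, -0.011]
contact_force: [-21.6, 1.5, 13.2]
width: 0.133
gripper_force: 41.4
```

Emit:
arm_command:
  rows:
    - [[0,0,0,0.2,0,0,0],[0,0,0,0.1,0,0,0],[0,0,0,0,0,0,0]]

```text
clock: 10.65
tool_pos: [0.5457, -0.2912, 0.0297]
eef_rot: [-3.138, 0.024, -0.011]
contact_force: [-29.2, 3.0, 18.0]
width: 0.135
gripper_force: 42.1
```

```bash
python3 - <<'E'
from h import *
s=S();print({k:np.round(s[k],4) for k in('clock','joint_positions','tool_pos','contact_force','torque')})
p,T=look('wrist',['holder','dial_grip','shackle_top'],'w3.png');np.save('T3.npy',T)
p,T=look('side',['dial_grip','shackle_top'],'s3.png')
a=cv2.imread('pics/w3.png')[0:300,100:480]
b=p['image'][150:300,200:400]
cv2.imwrite('pics/m3.png',np.hstack([a,cv2.resize(b,(400,300))]))
E
```

```text
{'clock': np.float64(10.65), 'joint_positions': array([-0.5768,  0.3695,  1.442 , -0.0098,  1.3525,  1.0071]), 'tool_pos': array([ 0.5457, -0.2912,  0.0297]), 'contact_force': array([-29.2299,   3.0316,  18.0341]), 'torque': array([0.1223, 4.0232, 0.0212])}
wrist holder 0.95 [ 0.6118 -0.3081  0.0165]
wrist dial_grip 0.77 [ 0.6023 -0.2658  0.0668]
wrist shackle_top 0.56 [ 0.5817 -0.4305  0.0142]
side dial_grip 0.97 [ 0.5982 -0.2787  0.0558]
side shackle_top 0.46 [ 0.6005 -0.3333  0.0539]
```

View pics/m3.png

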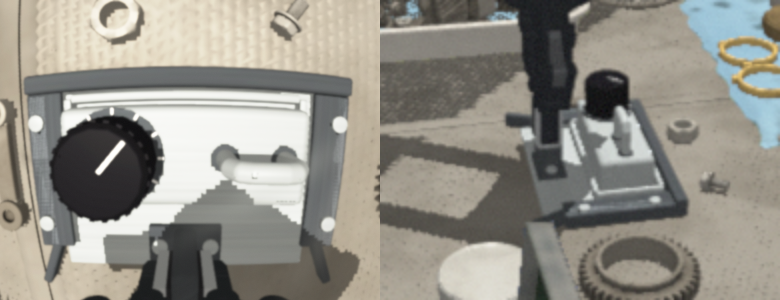

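Emit:
arm_command:
  rows:
    - [[0,0,0,-0.2,0,0,1],[0,0,0,-0.2,0,0,1],[0,0,0,0,0,0,1],[0,0,0,0,0,0,1],[0,0,0,0,0,0,1]]
  newtons: 25

```text
clock: 11.62
tool_pos: [0.5525, -0.2917, 0.0297]
eef_rot: [-3.142, -0.0, -0.009]
contact_force: [-0.8, -0.5, -0.1]
width: 1.0
gripper_force: 0.0
```

Emit:
arm_command:
  rows:
    - [[0,0,0,0,0,-1.5,1],[0,0,0,0,0,-4,1],[0,0,0,0,0,-4,0.65],[0,0,-10.1,0,0,-3.5,0.65],[0,0,-10.1,0,0,0,0.65]]

```text
clock: 12.25
tool_pos: [0.5545, -0.2932, 0.1665]
eef_rot: [3.133, -0.007, 0.349]
contact_force: [0.0, 0.2, 0.2]
width: 0.652
gripper_force: 0.0
```

Emit:
arm_command:
  rows:
    - [[0,0,-10.1,0,0,0,0.65],[0,0,-10.1,0,0,0,0.65],[0,0,-10.1,0,0,0,0.65],[0,0,-10.1,0,0,0,0.65],[0,0,-10.1,0,0,0,0.65]]

```text
clock: 12.88
tool_pos: [0.5526, -0.2919, 0.1613]
eef_rot: [3.14, 0.0, 1.23]
contact_force: [0.9, 0.1, 0.6]
width: 0.646
gripper_force: 0.0
```

Emit:
arm_command:
  rows:
    - [[0,0,-10.1,0,0,0,0.65],[0,0,0,0,0,0,0.65]]

```text
clock: 13.12
tool_pos: [0.5526, -0.2919, 0.1611]
eef_rot: [3.14, 0.001, 1.399]
contact_force: [-0.1, -0.6, -0.0]
width: 0.648
gripper_force: 0.0
```

```bash
python3 - <<'E'
from h import *
s=S();print({k:np.round(s[k],4) for k in('clock','joint_positions','tool_pos','eef_rot','contact_force','torque','width')})
look('wrist',['dial_grip','shackle_top','tray_grip','lock'],'w4.png')
look('top',['dial_grip','shackle_top','lock','tray'],'t4.png')
look('side',['dial_grip','shackle_top','lock','tray'],'s4.png')
E
```

```text
{'clock': np.float64(13.125), 'joint_positions': array([-0.5767,  0.2744,  1.2928, -0.    ,  1.5727, -0.4047]), 'tool_pos': array([ 0.5526, -0.2919,  0.1611]), 'eef_rot': array([3.1401e+00, 7.0000e-04, 1.3987e+00]), 'contact_force': array([-1.263e-01, -5.941e-01, -3.000e-04]), 'torque': array([ 0.0576,  0.0352, -0.0193]), 'width': np.float64(0.6477)}
wrist dial_grip 0.71 [ 0.5982 -0.2569  0.0692]
wrist shackle_top 0.75 [ 0.6023 -0.3127  0.0656]
wrist shackle_top 0.23 [ 0.5915 -0.1882  0.0048]
wrist tray_grip 0.56 [ 0.5575 -0.282   0.0052]
wrist lock 0.73 [ 0.5986 -0.2835  0.0367]
top dial_grip 0.24 [ 0.4788 -0.4701  0.039 ]
top shackle_top 0.57 [ 0.5938 -0.1889  0.0105]
top lock 0.72 [ 0.5883 -0.3294  0.0346]
top lock 0.41 [ 0.476  -0.4691  0.042 ]
top tray 0.87 [ 0.5612 -0.3271  0.0038]
top tray 0.22 [ 0.5941 -0.1886  0.0058]
side dial_grip 0.57 [ 0.5983 -0.2764  0.0561]
side shackle_top 0.44 [ 0.6037 -0.3339  0.0568]
side tray 0.56 [ 0.555  -0.2947  0.0107]
```

Emit:
arm_command:
  rows:
    - [[0,0,0,1.93,2.07,0,0.65],[0,0,0,1.92,2.07,0,0.65],[0,0,0,0,0,4,0.65],[0,0,0,0,0,3,0.65],[0,0,0,0,0,0,0.65]]

```text
clock: 14.5
tool_pos: [0.5976, -0.2597, 0.086]
eef_rot: [-3.134, -0.002, 1.401]
contact_force: [0.1, -0.1, -0.3]
width: 0.649
gripper_force: 0.0
```

```bash
python3 - <<'E'
from h import *
s=S();print({k:np.round(s[k],4) for k in('clock','joint_positions','tool_pos','eef_rot','contact_force','torque','width')})
p,T=look('wrist',['dial_grip','shackle_top'],'w5.png');np.save('T5.npy',T)
for m in r.masks_of(p,'dial_grip')[:2]:
    ys,xs=np.nonzero(m['pixels']);print(m['score'],len(xs),xs.min(),xs.max(),ys.min(),ys.max(),xs.mean(),ys.mean())
    for z in(.066,):print(wray(T,(xs.min()+xs.max())/2,(ys.min()+ys.max())/2,z))
E
```

```text
{'clock': np.float64(14.5), 'joint_positions': array([-4.9690e-01,  3.8110e-01,  1.3072e+00, -1.0000e-04,  1.4609e+00,
       -3.2690e-01]), 'tool_pos': array([ 0.5976, -0.2597,  0.086 ]), 'eef_rot': array([-3.1344e+00, -2.4000e-03,  1.4008e+00]), 'contact_force': array([ 0.0919, -0.118 , -0.3136]), 'torque': array([-0.0149,  0.0471, -0.0195]), 'width': np.float64(0.649)}
wrist dial_grip 0.61 [ 0.5981 -0.2578  0.0683]
wrist shackle_top 0.67 [ 0.6003 -0.3056  0.0662]
0.95 3657 262 325 206 277 292.870385561936 241.92644243915777
[ 0.60244046 -0.25609192  0.066     ]
0.54 2175 207 320 97 137 261.5770114942529 115.58574712643679
[ 0.59862529 -0.18754977  0.066     ]
```

Emit:
arm_command:
  rows:
    - [[0,0,0,0,0.2,2.5,0.65],[0,0,0,0,0,1.6,0.65],[0,0,0,0,0,0.8,0.65],[0,0,0,0,0,0,0.65]]

```text
clock: 15.2
tool_pos: [0.6013, -0.2611, 0.0404]
eef_rot: [-3.141, -0.0, 1.401]
contact_force: [-0.1, -0.5, 0.4]
width: 0.651
gripper_force: 0.0
```

Emit:
arm_command:
  rows:
    - [[0,0,0,0,0,0,0.3],[0,0,0,0,0,0,0.3],[0,0,0,0,0,0,0.3],[0,0,0,0,0,0,0.3]]
  newtons: 25

```text
clock: 15.7
tool_pos: [0.6021, -0.2615, 0.042]
eef_rot: [3.14, 0.001, 1.401]
contact_force: [-1.1, -0.1, 3.6]
width: 0.408
gripper_force: 25.8
```

```bash
python3 - <<'E'
from h import *
s=S();print({k:np.round(s[k],4) for k in('clock','joint_positions','tool_pos','eef_rot','contact_force','torque','width','gripper_force')})
E
```

```text
{'clock': np.float64(15.7), 'joint_positions': array([-4.9600e-01,  4.1910e-01,  1.3474e+00, -1.0000e-04,  1.3732e+00,
       -3.2600e-01]), 'tool_pos': array([ 0.6021, -0.2615,  0.042 ]), 'eef_rot': array([3.1398e+00, 7.0000e-04, 1.4008e+00]), 'contact_force': array([-1.0636, -0.0882,  3.6381]), 'torque': array([ 0.0411,  0.1006, -0.0343]), 'width': np.float64(0.4077), 'gripper_force': np.float64(25.8334)}
```

```bash
cat > q.py <<'E'
from h import *
s=S();print({k:np.round(s[k],3).tolist() for k in('clock','tool_pos','eef_rot','contact_force','torque','width','gripper_force')})
E
echo
```

Emit:
arm_command:
  rows:
    - [[0,0,3,0,0,-0.1,0.3],[0,0,3,0,0,0,0.3],[0,0,3,0,0,0,0.3],[0,0,3,0,0,0,0.3],[0,0,3,0,0,0,0.3]]

```text
clock: 16.32
tool_pos: [0.6021, -0.2615, 0.042]
eef_rot: [3.14, 0.0, 1.137]
contact_force: [0.6, -0.3, 0.7]
width: 0.408
gripper_force: 25.6
```

```bash
python3 q.py
```

```text
{'clock': 16.325, 'tool_pos': [0.602, -0.262, 0.042], 'eef_rot': [3.14, 0.0, 1.137], 'contact_force': [0.645, -0.263, 0.654], 'torque': [-0.104, -0.223, 0.093], 'width': 0.408, 'gripper_force': 25.565}
```

Emit:
arm_command:
  rows:
    - [[0,0,3,0,0,0,0.3],[0,0,3,0,0,0,0.3],[0,0,3,0,0,0,0.3],[0,0,3,0,0,0,0.3],[0,0,3,0,0,0,0.3]]

```text
clock: 16.95
tool_pos: [0.6022, -0.2616, 0.042]
eef_rot: [3.14, -0.0, 0.876]
contact_force: [1.1, -0.4, 1.0]
width: 0.409
gripper_force: 25.6
```

```bash
python3 q.py
```

```text
{'clock': 16.95, 'tool_pos': [0.602, -0.262, 0.042], 'eef_rot': [3.14, -0.0, 0.876], 'contact_force': [1.109, -0.411, 1.029], 'torque': [-0.096, -0.262, -0.028], 'width': 0.409, 'gripper_force': 25.556}
```

Emit:
arm_command:
  rows:
    - [[0,0,2.5,0,0,0,0.3],[0,0,2.5,0,0,0,0.3],[0,0,2.5,0,0,0,0.3],[0,0,2.5,0,0,0,0.3]]

```text
clock: 17.45
tool_pos: [0.6022, -0.2616, 0.042]
eef_rot: [3.14, -0.001, 0.701]
contact_force: [1.6, -1.0, 1.3]
width: 0.411
gripper_force: 25.5
```

```bash
cat >> q.py <<'E'
p,T=look('side',['dial_grip','shackle_top','shackle_bow'])
for n in('shackle_bow',):
  for m in r.masks_of(p,n)[:2]:
    ys,xs=np.nonzero(m['pixels']);print(n,round(m['score'],2),len(xs),xs.min(),xs.max(),ys.min(),ys.max())
E
python3 q.py
```

```text
{'clock': 17.45, 'tool_pos': [0.602, -0.262, 0.042], 'eef_rot': [3.14, -0.001, 0.701], 'contact_force': [1.587, -0.96, 1.318], 'torque': [-0.173, -0.191, 0.076], 'width': 0.411, 'gripper_force': 25.549}
side dial_grip 0.91 [ 0.5943 -0.2731  0.0569]
side shackle_top 0.57 [ 0.6037 -0.3348  0.0525]
side shackle_bow 0.66 [ 0.5957 -0.3339  0.0566]
side shackle_bow 0.38 [ 0.6033 -0.3398  0.0494]
shackle_bow 0.47 178 317 326 204 226
```

Emit:
arm_command:
  rows:
    - [[0,0,2.5,0,0,0,0.3],[0,0,2.5,0,0,0,0.3],[0,0,2.5,0,0,0,0.3],[0,0,2.5,0,0,0,0.3]]

```text
clock: 18.2
tool_pos: [0.6021, -0.2616, 0.042]
eef_rot: [3.14, -0.001, 0.527]
contact_force: [1.9, -0.7, 1.2]
width: 0.408
gripper_force: 25.5
```

```bash
python3 q.py
```

```text
{'clock': 18.2, 'tool_pos': [0.602, -0.262, 0.042], 'eef_rot': [3.14, -0.001, 0.527], 'contact_force': [1.922, -0.672, 1.191], 'torque': [-0.27, -0.317, -0.004], 'width': 0.408, 'gripper_force': 25.517}
side dial_grip 0.72 [ 0.5922 -0.2765  0.0546]
side shackle_top 0.49 [ 0.6041 -0.3357  0.0529]
side shackle_top 0.3 [ 0.6052 -0.3382  0.0503]
side shackle_bow 0.74 [ 0.5953 -0.3351  0.0548]
shackle_bow 0.48 124 317 324 204 224
```

Emit:
arm_command:
  rows:
    - [[0,0,2.5,0,0,0,0.3],[0,0,2.5,0,0,0,0.3],[0,0,2.5,0,0,0,0.3],[0,0,2.5,0,0,0,0.3]]

```text
clock: 18.95
tool_pos: [0.6018, -0.2616, 0.042]
eef_rot: [3.141, -0.0, 0.353]
contact_force: [2.0, -1.2, 1.4]
width: 0.408
gripper_force: 25.5
```

```bash
python3 q.py
```

```text
{'clock': 18.95, 'tool_pos': [0.602, -0.262, 0.042], 'eef_rot': [3.141, -0.0, 0.353], 'contact_force': [1.959, -1.201, 1.361], 'torque': [-0.383, -0.343, 0.051], 'width': 0.408, 'gripper_force': 25.543}
side dial_grip 0.82 [ 0.5904 -0.2771  0.0564]
side dial_grip 0.41 [ 0.5536 -0.2974  0.0078]
side shackle_top 0.43 [ 0.6026 -0.3337  0.0554]
side shackle_bow 0.43 [ 0.5961 -0.3338  0.0557]
shackle_bow 0.73 176 317 326 203 226
shackle_bow 0.19 1477 271 341 203 256
```

Emit:
arm_command:
  rows:
    - [[0,0,2.5,0,0,0,0.3],[0,0,2.5,0,0,0,0.3],[0,0,2.5,0,0,0,0.3],[0,0,2.5,0,0,0,0.3]]

```text
clock: 19.7
tool_pos: [0.6016, -0.2615, 0.042]
eef_rot: [3.141, -0.0, 0.178]
contact_force: [1.1, -2.0, 1.9]
width: 0.407
gripper_force: 25.6
```

```bash
python3 q.py
```

```text
{'clock': 19.7, 'tool_pos': [0.602, -0.262, 0.042], 'eef_rot': [3.141, -0.0, 0.178], 'contact_force': [1.101, -2.039, 1.871], 'torque': [-0.441, -0.321, 0.077], 'width': 0.407, 'gripper_force': 25.603}
side dial_grip 0.52 [ 0.5888 -0.2735  0.0532]
side shackle_top 0.74 [ 0.6026 -0.3321  0.0531]
side shackle_bow 0.52 [ 0.5978 -0.3326  0.0573]
shackle_bow 0.54 200 302 312 185 208
shackle_bow 0.48 150 317 325 204 225
```

Emit:
arm_command:
  rows:
    - [[0,0,2.5,0,0,0,0.3],[0,0,2.5,0,0,0,0.3],[0,0,2.5,0,0,0,0.3],[0,0,2.5,0,0,0,0.3]]

```text
clock: 20.45
tool_pos: [0.6016, -0.2615, 0.042]
eef_rot: [3.141, -0.0, 0.004]
contact_force: [0.7, -2.1, 1.4]
width: 0.409
gripper_force: 25.6
```

```bash
python3 q.py
```

```text
{'clock': 20.45, 'tool_pos': [0.602, -0.262, 0.042], 'eef_rot': [3.141, -0.0, 0.004], 'contact_force': [0.706, -2.119, 1.408], 'torque': [-0.509, -0.315, 0.071], 'width': 0.409, 'gripper_force': 25.641}
side dial_grip 0.56 [ 0.5906 -0.2689  0.0522]
side shackle_top 0.52 [ 0.5954 -0.3207  0.0373]
side shackle_bow 0.66 [ 0.5985 -0.3349  0.0561]
shackle_bow 0.44 138 318 325 204 226
```

Emit:
arm_command:
  rows:
    - [[0,0,2.5,0,0,0,0.3],[0,0,2.5,0,0,0,0.3],[0,0,2.5,0,0,0,0.3],[0,0,2.5,0,0,0,0.3]]

```text
clock: 21.2
tool_pos: [0.6015, -0.2615, 0.042]
eef_rot: [3.141, -0.0, -0.171]
contact_force: [0.6, -3.2, 2.6]
width: 0.408
gripper_force: 25.8
```

```bash
python3 q.py
```

```text
{'clock': 21.2, 'tool_pos': [0.602, -0.262, 0.042], 'eef_rot': [3.141, -0.0, -0.171], 'contact_force': [0.565, -3.154, 2.649], 'torque': [-0.582, -0.173, -0.046], 'width': 0.408, 'gripper_force': 25.815}
side dial_grip 0.58 [ 0.5859 -0.2716  0.0558]
side shackle_top 0.7 [ 0.6033 -0.3349  0.0562]
side shackle_bow 0.66 [ 0.5957 -0.3338  0.0582]
shackle_bow 0.77 176 317 325 202 226
shackle_bow 0.29 2005 229 270 271 326
```

Emit:
arm_command:
  rows:
    - [[0,0,2.5,0,0,0,0.3],[0,0,2.5,0,0,0,0.3],[0,0,2.5,0,0,0,0.3],[0,0,2.5,0,0,0,0.3]]

```text
clock: 21.95
tool_pos: [0.6015, -0.2615, 0.042]
eef_rot: [3.141, -0.0, -0.345]
contact_force: [0.7, -2.8, 2.8]
width: 0.408
gripper_force: 25.8
```

```bash
python3 q.py
```

```text
{'clock': 21.95, 'tool_pos': [0.602, -0.261, 0.042], 'eef_rot': [3.141, -0.0, -0.345], 'contact_force': [0.718, -2.837, 2.762], 'torque': [-0.67, -0.097, 0.109], 'width': 0.408, 'gripper_force': 25.766}
side dial_grip 0.66 [ 0.612  -0.2677  0.0583]
side dial_grip 0.22 [ 0.6031 -0.3373  0.0545]
side shackle_top 0.49 [ 0.6024 -0.3348  0.0595]
side shackle_bow 0.63 [ 0.5977 -0.3306  0.0596]
side shackle_bow 0.4 [ 0.6022 -0.3685  0.007 ]
shackle_bow 0.76 221 317 325 197 226
```

```bash
python3 q.py; python3 - <<'E'
from h import *
p=r.capture('side')['image'];a=cv2.imread('pics/s4.png')
for im in(a,p): print(cv2.cvtColor(im,cv2.COLOR_BGR2GRAY)[190:230:2,312:332:2])
E
```

```text
{'clock': 22.2, 'tool_pos': [0.601, -0.261, 0.042], 'eef_rot': [3.141, -0.0, -0.344], 'contact_force': [0.457, -3.087, 3.555], 'torque': [-0.703, -0.057, 0.072], 'width': 0.405, 'gripper_force': 25.808}
side shackle_top 0.77 [ 0.6033 -0.3318  0.0564]
side shackle_top 0.59 [ 0.6682 -0.3475  0.0076]
side shackle_bow 0.59 [ 0.596  -0.3324  0.0571]
shackle_bow 0.67 188 317 325 197 225
shackle_bow 0.52 1473 272 341 203 256
[[ 28  44  91 109 116  34 107 166 164 164]
 [ 32  33  34  35  38  23 101 163 159 155]
 [ 29  28  25  27  21  18 100 156 155 149]
 [ 16  25  27  20  26  21  98 156 155 149]
 [ 27  19  27  16  24  20  93 150 150 147]
 [ 11  20  19  24  17  22  60 102 103 129]
 [ 21  20  29  26  27  21  93  96  97 107]
 [ 20  16  32 101 102  63  74  79  95  99]
 [ 17  21  50 109 116 170 116 148  87  97]
 [ 20  18  70 108 111 151 183 204  80  95]
 [ 92  90 102 110 111 128 193 214 153  88]
 [211 212 188 117 113 123 160 211 188  74]
 [210 212 188 112 113 149 160 212 212 117]
 [210 209 155 114 108 137 137 210 214 182]
 [210 199  80 105 105 114 128 212 213 209]
 [134 124 105  94 105 114 134 210
[... 343 characters left out ...]
54 154 150]
 [ 33  38 114 101  86  31 110 150 145 151]
 [ 36  42 112 108 113  87  78 106 100 129]
 [ 28  42 113 108 111 108  84  88  94 106]
 [ 34  40 112 115 111 113 145  68  94  97]
 [104 101 112 113 110 125 147  70  88  96]
 [ 60  67  81 115 112 137 144  97  71  96]
 [ 62  71  90 114 111 136 151 111  67  90]
 [106 109 110 114 107 113 114 107 100  70]
 [111 107 105 114 110 117 113 112 119  96]
 [110 108 100 115 114 115 111 106 175 181]
 [108 101  67 103 105 113 113 141 214 210]
 [108 109 101  93 105 113 115 195 211 214]
 [108 106 108 108 110 116 130 210 210 210]
 [102 108 108 106 104 117 123 207 210 211]
 [104 108 106  96  77 113  92 146 211 211]
 [105 107 109 106  90  97 182 201 209 209]]
```

Emit:
arm_command:
  rows:
    - [[0,0,0,0,0,0,0.54],[0,0,0,0,0,0,0.54],[0,0,0,0,0,-1.5,0.54],[0,0,0,0,0,-4,0.54],[0,0,0,0,0,-4.5,0.54]]

```text
clock: 23.12
tool_pos: [0.6012, -0.2606, 0.1428]
eef_rot: [-3.141, 0.002, -0.344]
contact_force: [0.4, -0.1, 0.5]
width: 0.537
gripper_force: 0.0
```

Emit:
arm_command:
  rows:
    - [[0,0,-9.9,0,0,0,0.54],[0,0,-9.9,0,0,0,0.54],[0,0,-9.9,0,0,0,0.54],[0,0,-9.9,0,0,0,0.54],[0,0,-9.9,0,0,0,0.54]]

```text
clock: 23.75
tool_pos: [0.6017, -0.2609, 0.1429]
eef_rot: [3.141, -0.001, 0.525]
contact_force: [0.1, -0.7, -1.1]
width: 0.54
gripper_force: 0.0
```

Emit:
arm_command:
  rows:
    - [[0,0,-9.9,0,0,0,0.54],[0,0,-9.9,0,0,0,0.54],[0,0,-9.9,0,0,0,0.54],[0,0,-9.9,0,0,0,0.54],[0,0,-9.9,0,0,0,0.54]]

```text
clock: 24.38
tool_pos: [0.6018, -0.2609, 0.1429]
eef_rot: [3.141, -0.0, 1.389]
contact_force: [0.2, 0.5, 0.3]
width: 0.54
gripper_force: 0.0
```

Emit:
arm_command:
  rows:
    - [[0,0,-9.9,0,0,0,0.54],[0,0,0,-3,0,0,0.54],[0,0,0,-3,0,0,0.54],[0,0,0,0,0,0,0.54]]

```text
clock: 24.88
tool_pos: [0.6004, -0.323, 0.1425]
eef_rot: [3.141, 0.0, 1.554]
contact_force: [-0.5, 0.7, -0.0]
width: 0.541
gripper_force: 0.0
```

```bash
python3 - <<'E'
from h import *
s=S();print({k:np.round(s[k],4) for k in('clock','joint_positions','tool_pos','eef_rot','contact_force','width')})
p,T=look('wrist',['dial_grip','shackle_top','shackle_bow','lock'],'w6.png')
look('top',['shackle_top','lock','tray'])
p,T=look('side',['shackle_top','dial_grip'])
for m in r.masks_of(p,'shackle_bow')[:2]:
    ys,xs=np.nonzero(m['pixels']);print(m['score'],len(xs),xs.min(),xs.max(),ys.min(),ys.max())
E
```

```text
{'clock': np.float64(24.875), 'joint_positions': array([-0.5766,  0.4093,  1.1545, -0.    ,  1.577 , -0.5594]), 'tool_pos': array([ 0.6004, -0.323 ,  0.1425]), 'eef_rot': array([3.1409e+00, 5.0000e-04, 1.5536e+00]), 'contact_force': array([-0.4915,  0.6944, -0.0196]), 'width': np.float64(0.5409)}
wrist dial_grip 0.56 [ 0.5992 -0.2636  0.0679]
wrist shackle_top 0.63 [ 0.6022 -0.3096  0.0771]
wrist shackle_bow 0.64 [ 0.6039 -0.3179  0.0714]
wrist lock 0.61 [ 0.6019 -0.2851  0.0388]
top lock 0.59 [ 0.595  -0.265   0.0343]
top lock 0.58 [ 0.5552 -0.3318  0.002 ]
top tray 0.67 [ 0.5589 -0.3311  0.0049]
side shackle_top 0.78 [ 0.6048 -0.334   0.061 ]
side dial_grip 0.64 [ 0.5967 -0.2758  0.0553]
0.66 196 317 325 199 225
0.2 1195 263 353 200 263
```

Emit:
arm_command:
  rows:
    - [[0,0,0,0.2,0.05,3,0.54],[0,0,0,0,0,3.2,0.54],[0,0,0,0,0,2,0.54],[0,0,0,0,0,0.95,0.54],[0,0,0,0,0,0,0.3]]
  newtons: 80

```text
clock: 26.15
tool_pos: [0.6012, -0.3192, 0.05]
eef_rot: [-3.141, -0.0, 1.556]
contact_force: [-0.4, -0.6, 0.9]
width: 0.343
gripper_force: 0.0
```

Emit:
arm_command:
  rows:
    - [[0,0,0,0,0,0,0],[0,0,0,0,0,0,0],[0,0,0,0,0,0,0],[0,0,0,0,0,0,0],[0,0,0,0,0,0,0]]

```text
clock: 26.78
tool_pos: [0.6016, -0.3198, 0.0508]
eef_rot: [3.14, 0.001, 1.556]
contact_force: [-0.2, -0.9, 1.9]
width: 0.067
gripper_force: 78.3
```

```bash
python3 q.py
```

```text
{'clock': 26.775, 'tool_pos': [0.602, -0.32, 0.051], 'eef_rot': [3.14, 0.001, 1.556], 'contact_force': [-0.207, -0.88, 1.922], 'torque': [-0.24, -0.059, -0.062], 'width': 0.067, 'gripper_force': 78.279}
side dial_grip 0.66 [ 0.5902 -0.2727  0.049 ]
side shackle_top 0.52 [ 0.6054 -0.3379  0.0569]
side shackle_top 0.37 [ 0.5801 -0.4656  0.0174]
shackle_bow 0.54 134 318 326 202 226
```

Emit:
arm_command:
  rows:
    - [[0,0,0,0,0,-0.15,0],[0,0,0,0,0,-0.15,0],[0,0,0,0,0,-0.15,0],[0,0,0,0,0,-0.15,0],[0,0,0,0,0,-0.15,0]]

```text
clock: 27.65
tool_pos: [0.6009, -0.3187, 0.0577]
eef_rot: [-3.141, -0.001, 1.556]
contact_force: [0.2, 0.3, -1.9]
width: 0.067
gripper_force: 78.1
```

```bash
python3 q.py
```

```text
{'clock': 27.65, 'tool_pos': [0.601, -0.319, 0.058], 'eef_rot': [-3.141, -0.001, 1.556], 'contact_force': [0.238, 0.281, -1.862], 'torque': [-0.052, -0.038, -0.088], 'width': 0.067, 'gripper_force': 78.054}
side dial_grip 0.55 [ 0.5861 -0.2716  0.0509]
side shackle_top 0.65 [ 0.6017 -0.3356  0.0595]
side shackle_bow 0.64 [ 0.5974 -0.3365  0.0615]
shackle_bow 0.65 1404 271 341 203 256
shackle_bow 0.46 143 317 325 200 225
```

Emit:
arm_command:
  rows:
    - [[0,0,0,0,0,-0.15,0],[0,0,0,0,0,-0.15,0],[0,0,0,0,0,-0.1,0],[0,0,0,0,0,-0.1,0],[0,0,0,0,0,-0.1,0]]

```text
clock: 28.52
tool_pos: [0.6011, -0.319, 0.0637]
eef_rot: [-3.141, -0.0, 1.556]
contact_force: [-1.7, 2.0, -1.3]
width: 0.063
gripper_force: 78.0
```

Emit:
arm_command:
  rows:
    - [[0,0,0,0,0,-0.1,0],[0,0,0,0,0,-0.1,0],[0,0,0,0,0,-0.1,0],[0,0,0,0,0,-0.1,0],[0,0,0,0,0,0,0]]

```text
clock: 29.15
tool_pos: [0.6012, -0.3193, 0.0677]
eef_rot: [-3.142, 0.0, 1.556]
contact_force: [0.3, 0.1, -5.3]
width: 0.066
gripper_force: 78.0
```

```bash
python3 q.py
```

```text
{'clock': 29.15, 'tool_pos': [0.601, -0.319, 0.068], 'eef_rot': [-3.142, 0.0, 1.556], 'contact_force': [0.303, 0.123, -5.275], 'torque': [-0.011, -0.054, -0.024], 'width': 0.066, 'gripper_force': 77.963}
side dial_grip 0.54 [ 0.5898 -0.2722  0.0537]
side shackle_top 0.58 [ 0.6041 -0.335   0.0626]
side shackle_bow 0.62 [ 0.5836 -0.467   0.0162]
side shackle_bow 0.56 [ 0.5983 -0.3364  0.0625]
shackle_bow 0.5 211 317 325 190 224
shackle_bow 0.24 182 302 314 184 206
```

Emit:
arm_command:
  rows:
    - [[0,0,0,0,0,-0.2,0],[0,0,0,0,0,-0.3,0],[0,0,0,0,0,-0.4,0],[0,0,0,0,0,-0.5,0],[0,0,0,0,0,-0.6,0]]
  newtons: 100

```text
clock: 30.02
tool_pos: [0.6013, -0.3192, 0.0883]
eef_rot: [3.141, 0.0, 1.556]
contact_force: [-0.2, -0.8, -5.5]
width: 0.063
gripper_force: 98.0
```

Emit:
arm_command:
  rows:
    - [[0,0,0,0,0,-0.8,0],[0,0,0,0,0,-1,0],[0,0,0,0,0,-1.2,0],[0,0,0,0,0,-1.2,0],[0,0,0,0,0,-1.2,0]]

```text
clock: 30.65
tool_pos: [0.6013, -0.3193, 0.143]
eef_rot: [3.141, 0.0, 1.556]
contact_force: [0.5, 0.2, -5.3]
width: 0.061
gripper_force: 98.1
```

Emit:
arm_command:
  rows:
    - [[0,0,0,0,0,-1.2,0],[0,0,0,0,0,-1.2,0],[0,0,0,0,0,-1.2,0],[0,0,0,0,0,-1.2,0],[0,0,0,0,0,-1,0]]

```text
clock: 31.28
tool_pos: [0.6013, -0.3193, 0.2008]
eef_rot: [3.141, 0.0, 1.556]
contact_force: [0.6, -0.1, -4.8]
width: 0.061
gripper_force: 98.1
```

Emit:
arm_command:
  rows:
    - [[0,0,0,0,0,-0.7,0],[0,0,0,0,0,-0.3,0],[0,0,0,0,0,0,0],[0,0,0,0,0,0,0],[0,0,0,0,0,0,0]]

```text
clock: 31.9
tool_pos: [0.601, -0.3191, 0.2092]
eef_rot: [-3.141, -0.0, 1.556]
contact_force: [-0.1, -0.0, -5.9]
width: 0.057
gripper_force: 98.3
```

```bash
python3 q.py; python3 - <<'E'
from h import *
p,T=look('side',['lock','tray','shackle_bow','dial_grip'],'s9.png')
q,_=look('wrist',['lock','tray'],'w9.png')
cv2.imwrite('pics/f.png',np.hstack([cv2.resize(p['image'][80:300,190:440],(500,440)),cv2.resize(q['image'],(300,225)).repeat(1,0) if 0 else cv2.copyMakeBorder(cv2.resize(q['image'],(300,225)),0,215,0,0,0)]))
E
```

```text
{'clock': 31.9, 'tool_pos': [0.601, -0.319, 0.209], 'eef_rot': [-3.141, -0.0, 1.556], 'contact_force': [-0.057, -0.027, -5.906], 'torque': [-0.058, -0.032, 0.019], 'width': 0.057, 'gripper_force': 98.265}
side dial_grip 0.79 [ 0.5912 -0.2783  0.19  ]
side shackle_top 0.7 [ 0.6016 -0.3342  0.2012]
side shackle_bow 0.78 [ 0.5952 -0.33    0.2032]
shackle_bow 0.56 277 317 327 103 139
side lock 0.84 [ 0.5965 -0.3337  0.1798]
side tray 0.65 [ 0.5803 -0.2939  0.0043]
side shackle_bow 0.69 [ 0.5993 -0.3345  0.2058]
side dial_grip 0.7 [ 0.5913 -0.2749  0.1948]
side dial_grip 0.34 [ 0.5998 -0.1911  0.0085]
wrist lock 0.56 [ 0.6003 -0.2741  0.1826]
wrist tray 0.68 [ 0.599  -0.2749  0.1826]
wrist tray 0.61 [ 0.5445 -0.2842  0.0073]
```

View pics/f.png

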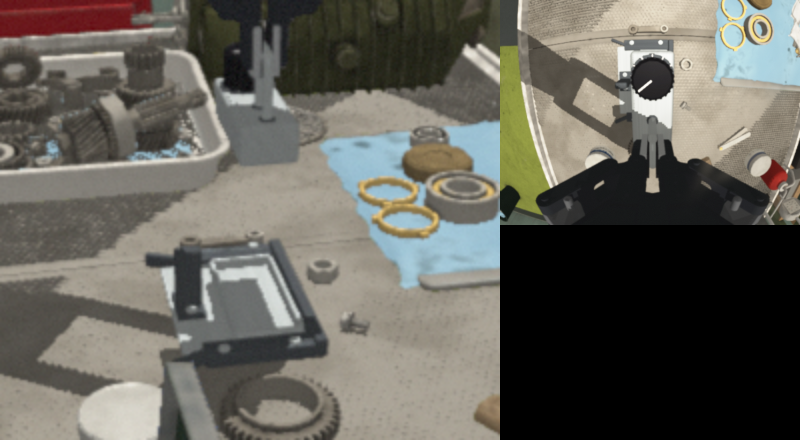

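The picture shows the lock hanging upright at (265,120) with its shackle out, and the tray home in the holder at (240,300). Handing the job in.

```bash
python3 -c "
from workcell import r
print(r.sign_off())"
```

```text
the job is handed in; nothing more can be done
None
```

The job is handed in at about 32 s: the tray is fully home, the dial clicked into its notch, the shackle was pulled to its stop, and the arm holds the opened lock upright and still about 15 cm above the table.

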